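Load an ink cartridge into the bench printer and clamp it home

TASK

Stand the blue ink cartridge in the printer's empty cradle and let go of it, then swing the clamp over by its red bar and press it down until the cartridge has slid fully home and stops firmly; keep up that firm push for a moment, then let go and leave the clamp down. Work with feeling: do not force the cartridge against the cradle, do not press so hard at the stop that it would crack, and leave the other two cartridges and the amber jar where they are.

Things in the scene. Friction and masses are not known exactly. Their poses are not given: they have to be found in the camera images.
- cartridge_blue: The cartridge to load: a blue upright block, 60 mm (its x) by 34 mm (its y) by 60 mm tall, with a black foot 12 mm high (57 by 31 mm), white paper patches on the two wide faces, about 0.11 kg. It stands on the bench, long side roughly along x. Origin: centre of its underside, z up. It fits the cradle either way round.
- cartridge_blue_top (a point): Centre of the blue cartridge's top face, 60 mm above its origin.
- cradle: Grey collar on the printer, 90 (x) by 64 mm (y) outside. Its pocket for the cartridge is 62.4 (x) by 36.4 mm (y), straight-walled with a 2 mm lead-in: 1.2 mm play on each side. Origin: centre of the pocket's mouth, level with the rim, 92 mm above the bench; z up, +x towards the clamp's hinge, -x to the printer's front. More than 30 N between cartridge and collar counts as forcing.
- printer: Off-white case with blue front; 80 mm tall, reaching in x -105 to 145 and in y -90 to 170 mm from its origin on the bench under the cradle. A brass bed in the pocket carries the cartridge, at first 11 to 24 mm below the rim. It slides down stiffly (12 N, no spring, stays) by 7 to 10 mm to a hard stop 21 to 31 mm below the rim, set differently each time: not to be seen or measured, only felt.
- clamp (a joint): Angle (rad) of the clamp, a bail of two aluminium side arms 94 mm apart: 0 with the arms level over the cradle, growing as the bar swings up and back to the cradle's +x; 1.66 to 1.88 at the start (upright, leaning back a little). Limits -0.15, 1.95. The hinge is stiff (0.28 N m) and stays where left. With a cartridge at its stop it lies between -0.10 and 0.07.
- clamp_bar (a point): Middle of the clamp's red round bar, 14 mm thick, 86 mm free between the side arms, along the cradle's y, 160 mm from the hinge axis. Can be pinched from above at its middle (fingers closing along the cradle's x; it turns between them) or pushed. Sliding the bed takes about 7 N down at the bar; at the stop the force climbs 3 to 4 N per mm of bar travel; 15 N is a good firm push.
- clamp_hinge (a point): Middle of the clamp's hinge axis, which runs along the cradle's y, 80 mm from the cradle's centre along its +x and 44.5 mm above its rim. Bar = hinge + 160 mm x (-cos angle along the cradle's x, sin angle along z).
- presser: Black rubber nose under the clamp's cross-piece, 80 mm from the hinge, that bears on the middle of the cartridge's top; radius 6.5 mm, ends 13 mm below its origin on the hinge-bar line, sprung (15 N/mm, 7 mm). It bears with about twice the push at the bar. Over 20 N on the cartridge for 0.3 s unbroken (11 N at the bar) means firmly home; over 46 N (21 N at the bar) cracks it.
- cartridge_yellow: A yellow cartridge of the same shape standing on the bench. Leave it alone. Origin: centre of its underside.
- cartridge_green: A green cartridge of the same shape standing on the bench. Leave it alone. Origin: centre of its underside.
- sample_jar: Amber jar, 54 mm across, 70 mm tall. Leave it alone. Origin: centre of its underside.
Mind the look-alikes: they are no part of the job. What is meant by the cartridge_blue is not pink or purple, and is the larger of those in its own colour.

How it is judged:
By the outcome, as a careful person would: the job done as asked, in the order asked, and still so for the second after the job is handed in, with the robot touching nothing.
It also fails if it takes over 69 s, if anything falls off the work surface, if the arm or the gripper's body presses on something with over 40 N, if the wrist force passes 120 N, or if a joint passes its speed limit or range.

ROBOT

A 6-joint arm with a two-finger parallel gripper is mounted at the origin on the work surface. World frame = base frame: x ahead of the robot, y to its left, z up, the work surface at z = 0. Lengths are in m, angles in degrees, forces in N, time in s.
With the tool pointing down it reaches from about 0.35 to 0.875 m from the base axis. Payload 4.2 kg.
Tool frame: the origin (TCP) lies midway between the tips of the shut fingers; the grasp point (between the pads) lies 19 mm behind it; y points along the fingers, z is the direction in which the jaws open and shut, and the axes are right-handed (so a half turn about y gives the same grasp; the last joint's range is limited). The gripper opens to 87 mm and grips with 3 to 60 N. Pads are 19 mm wide; open, the fingers measure 117 mm over their backs; the gripper's body (75 mm by 190 mm) begins 51 mm behind the grasp point.
Start: joints at [81.681, 22.042, 0.453, 0, -68.411, -14.817], TCP at [0.246, 0.575, 0.223] pointing down, gripper open.
Joint ranges: [-179.83, 179.83], [-69.29, 118.12], [-61.27, 80.66], [-181.25, 117.63], [-171.15, -9.14], [-177.46, 177.46]. Speed limits (degrees/s): [159.86, 159.86, 180, 180, 180, 180].

INTERFACE

Orientations are given as [roll, pitch, yaw] about the fixed x, y, z axes, in that order (R = Rz(yaw) Ry(pitch) Rx(roll)).
In Python, from workcell import env gives the robot as it stands. The module is installed in compiled form; this text tells all that it offers. Calls block until the motion is done:
- env.goto(position, orientation): joint-space move of the TCP to a pose.
- env.move_straight(position, rotation=None, rate=0.15, force_limit=None): straight line of the TCP; rotation=None keeps the orientation; rate is the mean speed in m/s. With force_limit (N) it stops when the force on the tool has changed by that much, and returns True; else False.
- env.set_joints(angles): joint-space move.
- env.gripper_to(opening, grasp_force=None): opening from 0.0 (shut) to 1.0 (fully open); grasp_force is the grip in N (None keeps the last); returns when the fingers have stopped.
- env.dwell(seconds).
- env.inverse_kinematics(position, orientation): joint angles nearest the present ones, or None.
- env.read_state(): the state.
- env.grab_frame(name): name is "scene" or "top"; returns a dict with "image" (480x640x3 uint8, blue, green, red), "fx", "fy", "cx", "cy" (pixels), "D" ([k1, k2, p1, p2, k3] as OpenCV has them; the pictures are not rectified), "position" and "orientation" of the camera in the world. Camera axes: x right, y up, looking along -z (the intrinsics and any distortion apply to the point x, -y, -z); pixel columns grow to the right and rows downward; lengths in m; the calibration is good to about 2 mm. A picture is of the moment at which its call begins. There is no depth.
A pose or a line that the arm cannot do raises env.Unreachable and nothing moves.
- env.close_job(): hands the job in, once; it reports no verdict.
Trained networks look in a picture, given as the dict that the camera call returned (one of the last four; its "shot" number tells which), for a name from the list of things; names that differ only in an ending like _2 or _b are one class to them, and where a whole thing is asked for, a point or a joint stands for the part that bears it (a point fixed in the world has none). Each returns a list of dicts, best first, with "score" (0 to 1); they miss things now and then, are a little off and sometimes report something else, mostly with a low value. They report only what shows in the picture. A call takes as long as a camera call. They do not tell look-alikes from the thing itself.
- env.search_frame(picture, thing): "xyz" ([x, y, z] in m, in world coordinates, good to about 4 mm: the middle of the surface that is visible of it).
- env.trace(picture, thing): "mask" (480x640 bool, what is visible of it).
The state is a dict: "clock": time; "joint_positions": joint angles; "qvel": joint speeds; "joint_torque": joint torques, N m; "position": TCP position; "tool_rot": TCP orientation; "force": force on the tool from outside, world axes, zero at the start; "wrist_torque": the same for the moment, N m; "opening": opening from 0.0 (shut) to 1.0 (fully open).
Only numpy, scipy, OpenCV 4.12 (cv2) and the standard library are available. Lean on these libraries where they do the work, as an engineer would, in place of code of your own. Each camera call takes 0.05 s, during which the arm holds its last target.

## Working session

There is one attempt and no reset: what is moved stays moved. The work goes in short steps, each a Python script; the robot and the scene stay as the last script left them, time stands still between calls to the robot, and variables do not carry over. Pictures are saved under pics/ and viewed, and the job is handed in when it is done.

```bash
mkdir -p pics; ls
python3 - <<'E'
from workcell import env
import cv2
for n in ("scene","top"):
    f=env.grab_frame(n); cv2.imwrite(f"pics/{n}0.png",f["image"])
    print(n,f["shot"],f["fx"],f["fy"],f["cx"],f["cy"],f["D"],f["position"],f["orientation"])
    for t in ("cartridge_blue","cradle","clamp_bar","clamp_hinge","cartridge_yellow","cartridge_green","sample_jar","presser","cartridge_blue_top"):
        try: print(t,[(round(d["score"],2),[round(float(v),4) for v in d["xyz"]]) for d in env.search_frame(f,t)])
        except Exception as e: print(t,e)
s=env.read_state(); print(s)
E
```

```text
pics
scene 1 463.2873132714238 463.2873132714238 315.1475680562928 235.686872170719 [-0.03564433  0.          0.          0.          0.        ] [ 0.89215235 -0.63814275  0.70969046] [53.85133805 -0.49191605 30.13226151]
cartridge_blue [(0.96, [0.471, -0.2158, 0.0474]), (0.9, [0.4381, -0.3082, 0.0368]), (0.69, [0.5384, -0.1438, 0.037])]
cradle [(0.56, [0.5491, 0.059, 0.0953])]
clamp_bar [(0.83, [0.6443, 0.0412, 0.229])]
clamp_hinge [(0.61, [0.641, 0.0391, 0.2257])]
cartridge_yellow [(0.87, [0.6167, -0.2181, 0.0555])]
cartridge_green [(0.82, [0.5223, -0.3183, 0.0548])]
sample_jar [(0.58, [0.5169, 0.4122, 0.0358])]
presser [(0.54, [0.635, 0.0499, 0.2217])]
cartridge_blue_top [(0.79, [0.4779, -0.212, 0.0527]), (0.74, [0.3594, -0.1976, 0.0508]), (0.72, [0.5446, -0.149, 0.0356]), (0.68, [0.4412, -0.3063, 0.0358])]
top 2 478.2069234741929 478.2069234741929 320.57128877295116 236.03495861875416 [-0.11430525  0.          0.          0.          0.        ] [0.30419636 0.07074516 1.12770134] [ 11.37042469  -0.27021846 -90.64668748]
cartridge_blue [(0.79, [0.4313, -0.2921, 0.041]), (0.78, [0.
[... 651 characters left out ...]
61, [0.5298, -0.1382, 0.0421])]
{'clock': 1.0, 'joint_positions': array([ 8.16797481e+01,  2.20384618e+01,  4.52827465e-01,  1.24612496e-04,
       -6.84104055e+01, -1.48176129e+01]), 'qvel': array([-0.12976811,  0.06195741, -0.03648073, -0.00220112, -0.00916503,
       -0.01840172]), 'joint_torque': array([ 5.94923586e-04, -3.90475667e+01,  1.87623686e+01,  4.22472954e+00,
        1.56003144e-02, -3.72782893e-06]), 'position': array([0.24555099, 0.57472321, 0.22258571]), 'tool_rot': array([-9.00038581e+01, -9.00763277e-04,  1.56862181e+02]), 'force': array([ 1.21136942,  0.66448752, -0.59210758]), 'wrist_torque': array([ 0.01694418,  0.02064019, -0.0108409 ]), 'opening': 0.9992030357217746}
```

View pics/scene0.png

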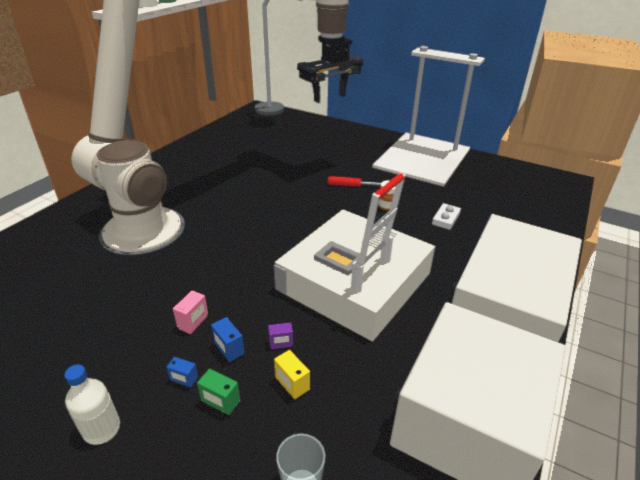

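View pics/top0.png

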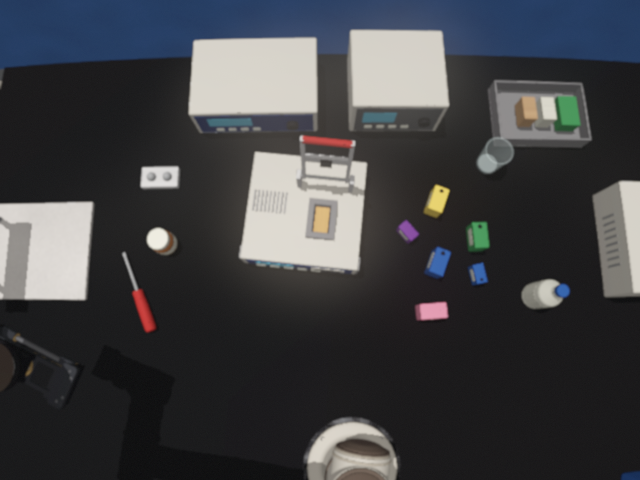

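```bash
cat > h.py <<'E'
import numpy as np, cv2
from scipy.spatial.transform import Rotation as R
def cam(f):
    M=R.from_euler('xyz',f["orientation"],degrees=True).as_matrix()
    K=np.array([[f["fx"],0,f["cx"]],[0,f["fy"],f["cy"]],[0,0,1]])
    return M,np.array(f["position"]),K,np.array(f["D"],float)
def proj(f,P):
    M,p,K,D=cam(f); F=np.diag([1,-1,-1.])
    Rc=F@M.T; t=-Rc@p
    return cv2.projectPoints(np.asarray(P,float).reshape(-1,1,3),cv2.Rodrigues(Rc)[0],t,K,D)[0].reshape(-1,2)
def back(f,uv,z):
    M,p,K,D=cam(f)
    n=cv2.undistortPoints(np.asarray(uv,float).reshape(-1,1,2),K,D).reshape(-1,2)
    d=np.c_[n[:,0],-n[:,1],-np.ones(len(n))]@M.T
    return p+d*((z-p[2])/d[:,2])[:,None]
E
python3 - <<'E'
from workcell import env
from h import *
import pickle
fs={}
for n in ("scene","top"):
    f=env.grab_frame(n); m={}
    for t in ("cartridge_blue","cradle","clamp_bar","printer"):
        r=env.trace(f,t); m[t]=[(d["score"],d["mask"]) for d in r]
        for d in r:
            ys,xs=np.nonzero(d["mask"]); print(n,t,round(d["score"],2),len(xs),xs.mean().round(1),ys.mean().round(1))
    fs[n]=(f,m)
pickle.dump(fs,open("f0.pkl","wb"))
a=fs["scene"][0]["image"]; b=fs["top"][0]["image"]
c=lambda im,x,y,w,h,s:cv2.resize(im[y:y+h,x:x+w],None,fx=s,fy=s,interpolation=cv2.INTER_CUBIC)
cv2.imwrite("pics/c1.png",np.hstack([c(a,150,280,140,140,4)[:, :],c(b,390,210,120,120,560/120)[:560]])[:, :1120] if 0 else cv2.resize(np.hstack([c(a,160,290,130,130,3),c(b,390,205,130,130,3)]),(780,390)))
cv2.imwrite("pics/c2.png",np.hstack([c(a,270,165,170,170,2.3),c(b,235,125,170,170,2.3)]))
E
```

```text
scene cartridge_blue 0.87 1036 190.2 311.6
scene cartridge_blue 0.82 650 182.6 372.3
scene cartridge_blue 0.65 515 280.3 335.5
scene cartridge_blue 0.61 1034 227.8 339.3
scene cradle 0.91 759 336.9 255.9
scene clamp_bar 0.73 1651 380.7 217.6
scene clamp_bar 0.31 241 386.4 197.6
scene printer 0.88 13285 356.4 267.3
top cartridge_blue 0.71 506 436.9 261.9
top cartridge_blue 0.67 282 406.9 232.3
top cartridge_blue 0.51 299 477.1 274.0
top cradle 0.96 843 319.9 218.8
top clamp_bar 0.59 1286 325.8 155.9
top printer 0.71 13857 305.2 209.7
```

View pics/c1.png

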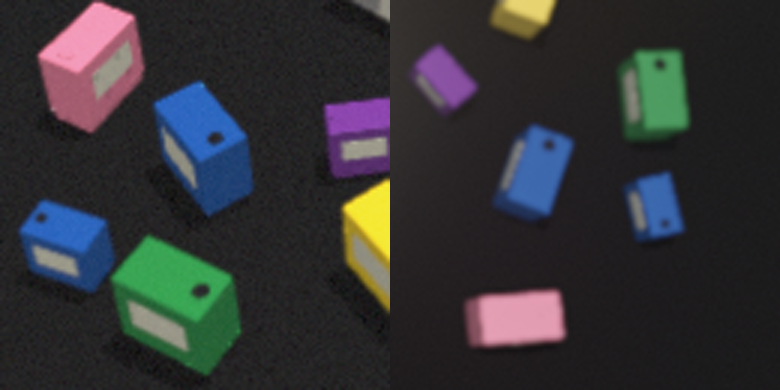

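View pics/c2.png

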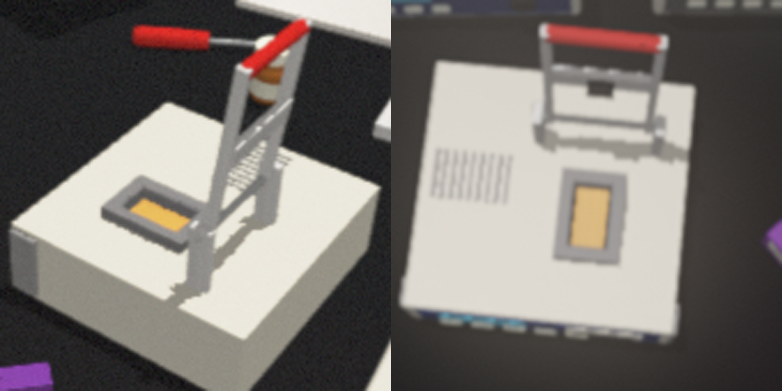

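```bash
cat > fit.py <<'E'
from h import *
import pickle
from scipy.optimize import minimize
def hull_mask(uv,S=4):
    im=np.zeros((480*S,640*S),np.uint8)
    h=cv2.convexHull((((uv+.5)*S-.5)*16).astype(np.int32))
    cv2.fillConvexPoly(im,h,1,shift=4)
    return cv2.resize(im.astype(np.float32),(640,480),interpolation=cv2.INTER_AREA)
def box(x,y,yaw,lx,ly,z0,z1):
    c,s=np.cos(yaw),np.sin(yaw)
    return np.array([[x+c*a-s*b,y+s*a+c*b,z] for a in(-lx/2,lx/2) for b in(-ly/2,ly/2) for z in(z0,z1)])
def seg(f,cen,lo,hi,rad=45,close=5):
    hsv=cv2.cvtColor(f["image"],cv2.COLOR_BGR2HSV)
    m=cv2.inRange(hsv,lo,hi)
    n,l,st,ce=cv2.connectedComponentsWithStats(m)
    k=l[int(cen[1]),int(cen[0])]
    if k==0: k=1+np.argmin([np.hypot(*(ce[i]-cen))+(1000 if st[i,4]<20 else 0) for i in range(1,n)])
    m=(l==k).astype(np.uint8)
    c=cv2.findContours(m,cv2.RETR_EXTERNAL,cv2.CHAIN_APPROX_NONE)[0]
    return m,c
def nm(cost,x0,st):
    x0=np.array(x0,float); sx=np.vstack([x0]+[x0+np.eye(len(x0))[i]*st[i] for i in range(len(x0))])
    return minimize(cost,x0,method="Nelder-Mead",options=dict(initial_simplex=sx,xatol=1e-5,fatol=1e-3,maxiter=300))
E
python3 - <<'E'
from fit import *
fs=pickle.load(open("f0.pkl","rb"))
cen={"scene":(228,339),"top":(437,262)}
M={}
for n in fs:
    f=fs[n][0]; m,c=seg(f,cen[n],(100,90,45),(125,255,255))
    h=cv2.convexHull(np.vstack(c)); mm=np.zeros((480,640),np.uint8); cv2.fillConvexPoly(mm,h,1); M[n]=mm.astype(np.float32)
    print(n,m.sum(),mm.sum())
def body(p): return box(*p,0.060,0.034,.012,.06)
def run(cams):
    def cost(p): return sum(np.abs(hull_mask(proj(fs[n][0],body(p)))-M[n]).sum() for n in cams)
    best=None
    for a in (-.6,-.3,0,.3,.6):
        r=nm(cost,[.458,-.2,a],[.008,.008,.15])
        if best is None or r.fun<best.fun: best=r
    print(cams,best.x,np.degrees(best.x[2]),best.fun); return best.x
for c in (["scene"],["top"],["scene","top"]): p=run(c)
# cradle: printer top silhouette from lines; rim via gray
for n in fs:
    f=fs[n][0]; 
    for q in ("cradle","printer"):
        s,m=fs[n][1][q][0]
        v=cv2.cvtColor(f["image"],cv2.COLOR_BGR2GRAY)
        print(n,q,v[m].mean())
E
```

```text
scene 934 1058
top 551 640
['scene'] [ 0.45796548 -0.20794773 -0.35472614] -20.324310634409755 89.375
['top'] [ 0.45736362 -0.20744316 -0.32842171] -18.817178120563028 92.25
['scene', 'top'] [ 0.45782413 -0.20816232 -0.3607118 ] -20.667264007427438 183.3125
scene cradle 132.52964426877472
scene printer 180.7293187805796
top cradle 157.7508896797153
top printer 192.33549830410624
```

Run:
```python
from fit import *
fs=pickle.load(open("f0.pkl","rb"))
def hm(m):
    c=cv2.findContours(m.astype(np.uint8),cv2.RETR_EXTERNAL,cv2.CHAIN_APPROX_NONE)[0]
    c=max(c,key=cv2.contourArea)
    mm=np.zeros((480,640),np.uint8); cv2.fillConvexPoly(mm,cv2.convexHull(c),1); return mm.astype(np.float32)
def cr(p): return box(*p,.09,.064,.08,.092)
def pr(p):
    x,y,a=p;c,s=np.cos(a),np.sin(a); return box(x+c*.02-s*.04,y+s*.02+c*.04,a,.25,.26,0,.08)
def ptop(p):
    return pr(p)[1::2]
sol={}
for q,g in (("cradle",cr),("printer",pr)):
    for cams in (["scene"],["top"],["scene","top"]):
        M={n:hm(fs[n][1][q][0][1]) for n in fs}
        # restrict printer to region not above clamp: use raw mask OR hull
        def cost(p):
            t=0
            for n in cams:
                d=np.abs(hull_mask(proj(fs[n][0],g(p)))-M[n])
                if q=="printer":
                    k=cv2.dilate(fs[n][1]["clamp_bar"][0][1].astype(np.uint8),np.ones((9,9))); d=d*(1-k)
                t+=d.sum()
            return t
        r=min((nm(cost,[.55,.06,a],[.01,.01,.1]) for a in(-.1,0,.1)),key=lambda r:r.fun)
        print(q,cams,r.x.round(4),np.degrees(r.x[2]).round(2),r.fun); sol[q,len(cams),cams[0]]=r.x
# overlay
out=[]
for n,(x,y,w,h) in (("scene",(265,205,180,130)),("top",(230,140,150,140))):
    f=fs[n][0]; S=2.6 if n=="scene" else 2.6
    im=cv2.resize(f["image"][y:y+h,x:x+w],None,fx=5,fy=5,interpolation=cv2.INTER_CUBIC)
    p=sol["cradle",2,"scene"]
    for (lx,ly,z,col) in ((.09,.064,.092,(0,0,255)),(.0624,.0364,.092,(0,255,0))):
        b=box(*p,lx,ly,z,z)[::2][[0,1,3,2]]
        uv=((proj(f,b)-[x,y]+.5)*5*16).astype(int); cv2.polylines(im,[uv.reshape(-1,1,2)],True,col,1,cv2.LINE_AA,4)
    b=ptop(p)[[0,1,3,2]]; uv=((proj(f,b)-[x,y]+.5)*5*16).astype(int); cv2.polylines(im,[uv.reshape(-1,1,2)],True,(255,0,0),1,cv2.LINE_AA,4)
    cv2.imwrite(f"pics/ov_{n}.png",cv2.resize(im,None,fx=.85,fy=.85))
```

```text
cradle ['scene'] [ 0.5499  0.0641 -0.0979] -5.61 114.4375
cradle ['top'] [ 0.5521  0.0626 -0.1375] -7.88 107.25
cradle ['scene', 'top'] [ 0.5513  0.0635 -0.1208] -6.92 234.25
printer ['scene'] [ 0.5512  0.0618 -0.1082] -6.2 1270.375
printer ['top'] [ 0.5496  0.0648 -0.1279] -7.33 987.9375
printer ['scene', 'top'] [ 0.551   0.0617 -0.1094] -6.27 2293.8125
```

View pics/ov_scene.png

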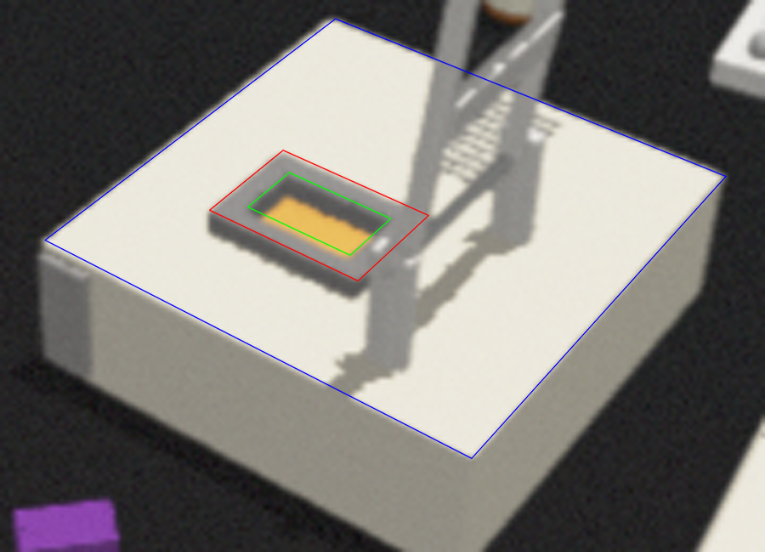

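View pics/ov_top.png

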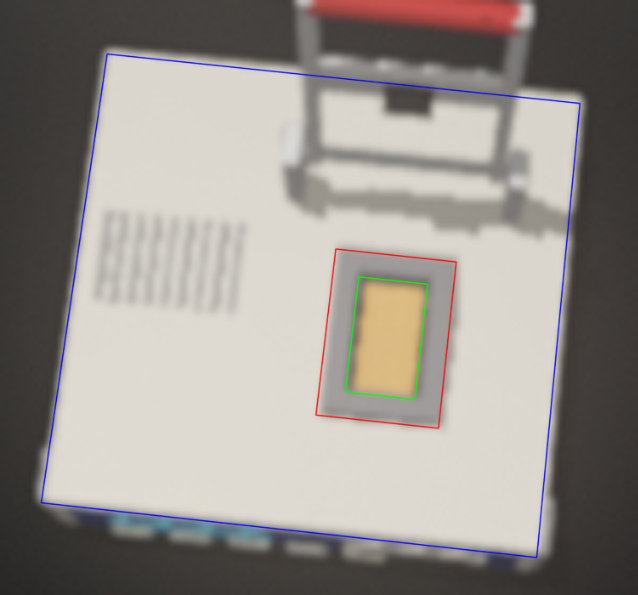

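Run:
```python
from workcell import env
import numpy as np
for yaw in (-20,160):
    print(yaw,env.inverse_kinematics([.4578,-.2078,.032],[-90,0,yaw]))
for yaw in (-6.6,173.4,83.4,-96.6):
    print(yaw,env.inverse_kinematics([.551,.063,.15],[-90,0,yaw]),env.inverse_kinematics([.66,.05,.28],[-90,0,yaw]))
```

```text
-20 [-5.88086834e+00  2.36423960e+01 -2.99849934e+01 -2.54444375e-14
 -3.63726106e+01 -1.04119132e+02]
160 [-5.88086834e+00  2.36423960e+01 -2.99849934e+01  2.54444375e-14
 -3.63726106e+01  7.58808683e+01]
-6.6 [ 2.32694168e+01  1.89213359e+01 -1.55133026e+01 -2.54444375e-14
 -5.55653615e+01 -1.19869417e+02] [ 1.83032338e+01  2.40509099e+01  1.17315493e+01 -2.54444375e-14
 -7.76806395e+01 -1.14903234e+02]
173.4 [ 2.32694168e+01  1.89213359e+01 -1.55133026e+01  2.54444375e-14
 -5.55653615e+01  6.01305832e+01] [ 1.83032338e+01  2.40509099e+01  1.17315493e+01  2.54444375e-14
 -7.76806395e+01  6.50967662e+01]
83.4 [ 23.26941679  18.92133586 -15.5133026    0.         -55.56536155
 -29.86941679] [ 18.30323383  24.05090986  11.73154934   0.         -77.68063948
 -24.90323383]
-96.6 [ 23.26941679  18.92133586 -15.5133026    0.         -55.56536155
 150.13058321] [ 18.30323383  24.05090986  11.73154934   0.         -77.68063948
 155.09676617]
```

Run:
```python
from workcell import env
import cv2
env.move_straight([.246,.50,.42],rate=.3)
env.goto([.4578,-.2078,.40],[-90,0,160])
env.gripper_to(0.66,20)
env.goto([.4578,-.2078,.12],[-90,0,160])
s=env.read_state(); print(s["clock"],s["position"],s["force"],s["opening"])
f=env.grab_frame("scene"); cv2.imwrite("pics/pre.png",cv2.resize(f["image"][230:430,100:380],None,fx=2.5,fy=2.5))
```

```text
6.8583 [ 0.45921993 -0.20813231  0.12122077] [-0.0210059  -0.48567381  0.65721823] 0.6585896995674271
```

View pics/pre.png

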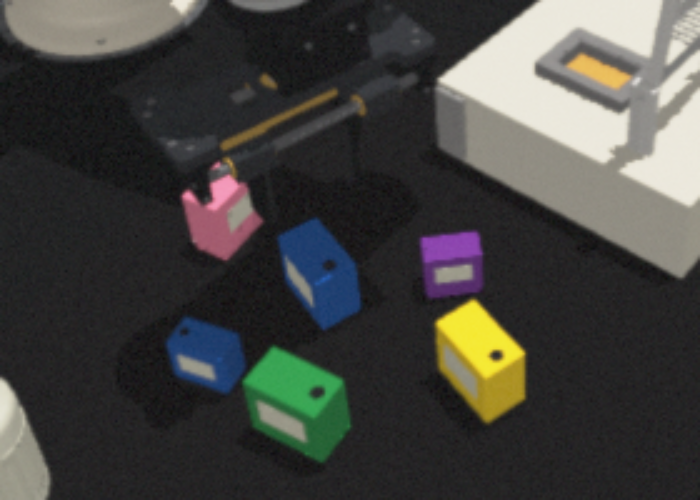

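Run:
```python
from workcell import env
import cv2
print(env.read_state()["position"])
env.dwell(.2);print(env.read_state()["position"])
r=env.move_straight([.4578,-.2078,.032],rate=.12,force_limit=8); s=env.read_state();print(r,s["position"],s["force"])
if not r:
    env.gripper_to(0.0,20); s=env.read_state();print(s["clock"],s["position"],s["force"],s["opening"]*87)
    env.move_straight([.4578,-.2078,.15],rate=.2); env.dwell(.2)
    s=env.read_state();print(s["clock"],s["position"],s["force"],s["wrist_torque"],s["opening"]*87)
f=env.grab_frame("scene"); cv2.imwrite("pics/lift.png",cv2.resize(f["image"][200:430,100:380],None,fx=2.5,fy=2.5))
```

```text
[ 0.45943828 -0.20808063  0.12154575]
[ 0.45856871 -0.20788043  0.1210085 ]
False [ 0.45841168 -0.20792679  0.03254803] [ 0.11548818 -0.89866148  0.24300276]
8.5333 [ 0.45798254 -0.20779773  0.03234453] [0.29971328 0.88878675 2.09416461] 34.1695382370664
9.475 [ 0.45693226 -0.20765464  0.14850696] [ 0.71988568 -0.34250866 -1.82851452] [-0.00680736  0.03714386 -0.01807479] 34.29941331047399
```

View pics/lift.png

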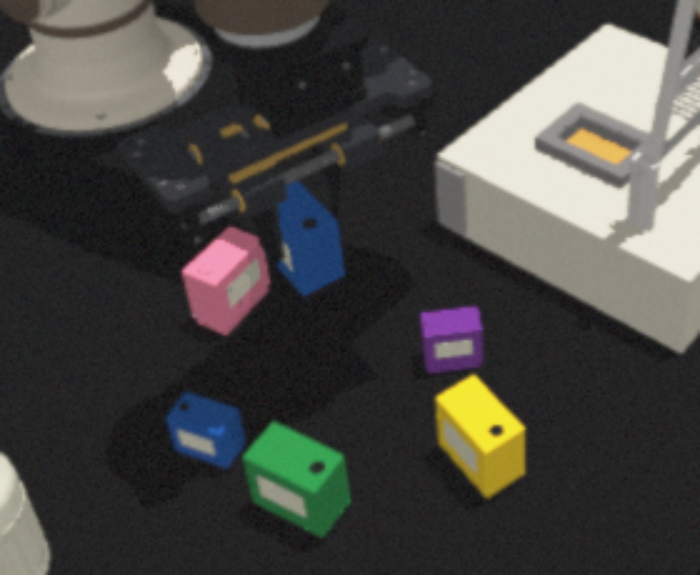

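Run:
```python
from workcell import env
import cv2,pickle
env.move_straight([.4578,-.2078,.20],rate=.25)
env.goto([.551,.063,.20],[-90,0,173.4])
env.move_straight([.551,.063,.148],rate=.15); env.dwell(.5)
s=env.read_state();print(s["clock"],s["position"],s["tool_rot"],s["force"],s["opening"]*87)
fs={n:env.grab_frame(n) for n in ("scene","top")}
pickle.dump((fs,s),open("f1.pkl","wb"))
cv2.imwrite("pics/ab_s.png",cv2.resize(fs["scene"]["image"][170:310,260:440],None,fx=4,fy=4,interpolation=cv2.INTER_CUBIC))
cv2.imwrite("pics/ab_t.png",cv2.resize(fs["top"]["image"][130:280,230:400],None,fx=4,fy=4,interpolation=cv2.INTER_CUBIC))
```

```text
11.9833 [0.55104924 0.06306205 0.14823214] [-9.00091280e+01  2.02975637e-02  1.73405345e+02] [-0.31887801  0.83590656  0.09067798] 34.11690269813137
```

View pics/ab_s.png

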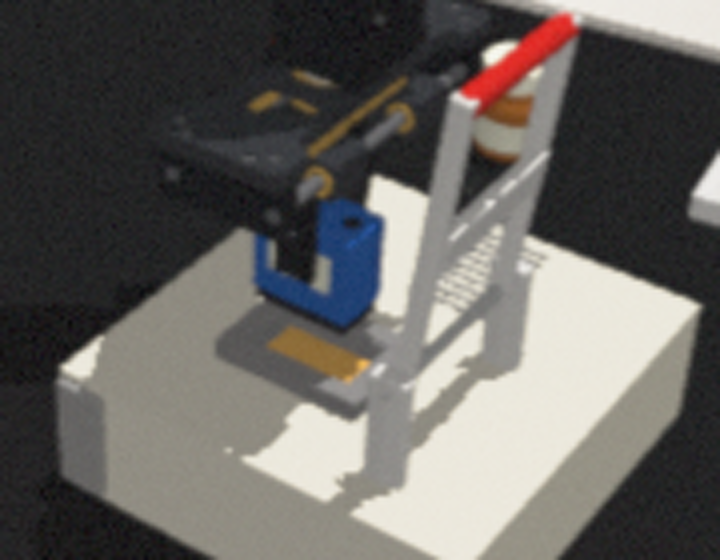

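View pics/ab_t.png

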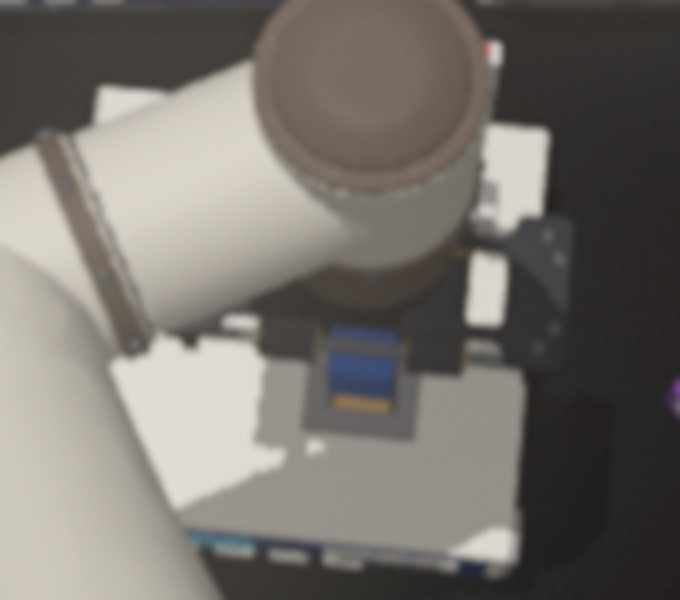

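```bash
cat > ov.py <<'E'
from fit import *
def draw(im,f,o,S,P,idx,col):
    uv=((proj(f,P)-o+.5)*S*16).astype(int)
    for a,b in idx: cv2.line(im,tuple(int(v) for v in uv[a]),tuple(int(v) for v in uv[b]),col,1,cv2.LINE_AA,4)
E12=[(0,1),(2,3),(4,5),(6,7),(0,2),(1,3),(4,6),(5,7),(0,4),(1,5),(2,6),(3,7)]
E
python3 - <<'E'
from ov import *
fs,s=pickle.load(open("f1.pkl","rb"))
f=fs["scene"];x,y,w,h=305,210,100,75;S=8
im=cv2.resize(f["image"][y:y+h,x:x+w],None,fx=S,fy=S,interpolation=cv2.INTER_CUBIC)
a=np.radians(-6.6);u=.148-.032
draw(im,f,[x,y],S,box(.551,.063,a,.06,.034,u+.012,u+.06),E12,(0,255,255))
draw(im,f,[x,y],S,box(.551,.063,a,.057,.031,u,u+.012),E12,(0,200,0))
draw(im,f,[x,y],S,box(.551,.063,a,.09,.064,.08,.092),E12,(0,0,255))
cv2.imwrite("pics/ov2.png",im)
f=fs["top"];x,y,w,h=290,200,60,45;S=12
im=cv2.resize(f["image"][y:y+h,x:x+w],None,fx=S,fy=S,interpolation=cv2.INTER_CUBIC)
draw(im,f,[x,y],S,box(.551,.063,a,.06,.034,u+.012,u+.06),E12,(0,255,255))
draw(im,f,[x,y],S,box(.551,.063,a,.09,.064,.092,.092),E12,(0,0,255))
cv2.imwrite("pics/ov3.png",im)
E
```

```text
(no output)
```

View pics/ov2.png

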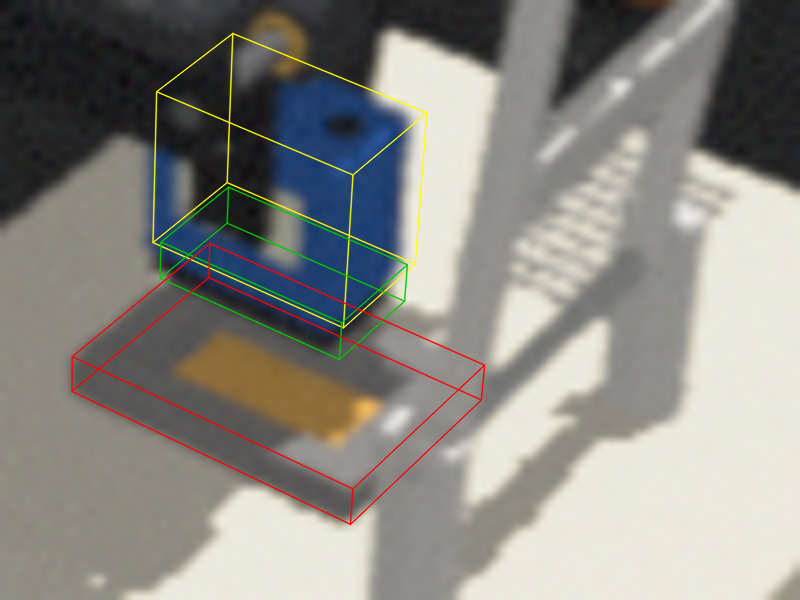

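View pics/ov3.png

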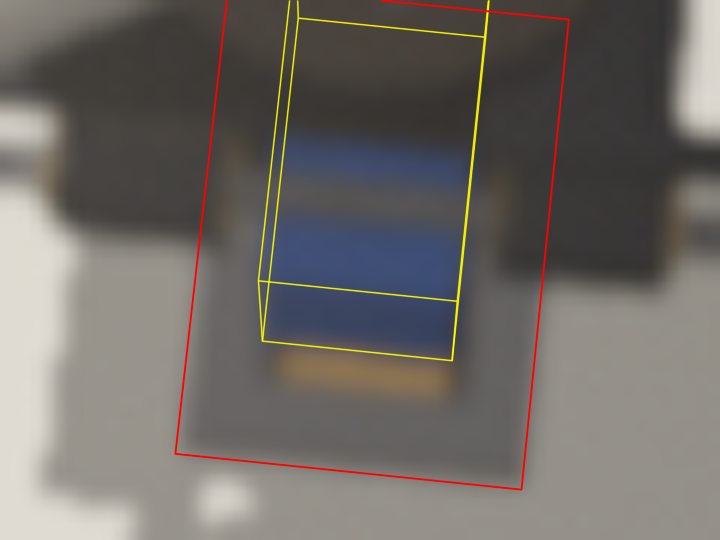

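```bash
python3 - <<'E'
from ov import *
fs,s=pickle.load(open("f1.pkl","rb"))
f0=pickle.load(open("f0.pkl","rb"))
a=np.radians(-6.6);u=.1482-.032
f=fs["scene"]
hsv=cv2.cvtColor(f["image"],cv2.COLOR_BGR2HSV)
m=cv2.inRange(hsv,(100,90,45),(125,255,255)); m[:228]=0;m[:, :315]=0; m[:,362:]=0;m[256:]=0
c=cv2.findContours(m,cv2.RETR_EXTERNAL,cv2.CHAIN_APPROX_NONE)[0]
M=np.zeros((480,640),np.uint8); cv2.fillConvexPoly(M,cv2.convexHull(np.vstack(c)),1); M=M.astype(np.float32)
for du in (-.001,0,.001):
  def cost(p):
    h=hull_mask(proj(f,box(p[0],p[1],a,.06,.034,u+du+.012,u+du+.06))); h[:228]=0
    return np.abs(h-M).sum()
  r=nm(cost,[.551,.063],[.004,.004]); print("scene cart",du,r.x,r.fun,M.sum())
# cradle with fixed yaw
def hm(m):
    c=max(cv2.findContours(m.astype(np.uint8),cv2.RETR_EXTERNAL,cv2.CHAIN_APPROX_NONE)[0],key=cv2.contourArea)
    mm=np.zeros((480,640),np.uint8); cv2.fillConvexPoly(mm,cv2.convexHull(c),1); return mm.astype(np.float32)
for n in f0:
  C=hm(f0[n][1]["cradle"][0][1])
  for ad in (-6,-6.6,-7.2):
    r=nm(lambda p:np.abs(hull_mask(proj(f0[n][0],box(p[0],p[1],np.radians(ad),.09,.064,.08,.092)))-C).sum(),[.551,.063],[.004,.004]); print(n,"cradle",ad,r.x,r.fun)
  # brass visible region centroid / printer via white threshold
  # printer corners by white segmentation
  v=f0[n][0]["image"].min(axis=2)
f=f0["scene"][0]
# sharp edge fit: gradient sampling along model edges
E
cat > edge.py <<'E'
from fit import *
def edgescore(f,segs,hw=3,ns=40):
    """segs list of (P,Q) 3D; returns mean signed subpix offset & strength per seg (along normal)"""
    g=cv2.GaussianBlur(cv2.cvtColor(f["image"],cv2.COLOR_BGR2GRAY).astype(np.float32),(0,0),.7)
    out=[]
    for P,Q in segs:
        t=np.linspace(.12,.88,ns)[:,None]; uv=proj(f,np.array(P)*(1-t)+np.array(Q)*t)
        d=uv[-1]-uv[0]; nrm=np.array([-d[1],d[0]])/np.hypot(*d)
        k=np.arange(-hw,hw+.01,.25)
        X=uv[:,None,:]+k[None,:,None]*nrm
        pr=cv2.remap(g,X[...,0].astype(np.float32),X[...,1].astype(np.float32),cv2.INTER_LINEAR)
        gr=np.gradient(np.median(pr,axis=0),.25)
        i=np.argmax(np.abs(gr)); out.append((k[i],gr[i],nrm))
    return out
E
python3 - <<'E'
from edge import *
f0=pickle.load(open("f0.pkl","rb"))
p=(.551,.063,np.radians(-6.6))
def rect(lx,ly,z): 
    b=box(*p,lx,ly,z,z)[::2]; return {"-x":(b[0],b[1]),"+x":(b[2],b[3]),"-y":(b[0],b[2]),"+y":(b[1],b[3])}
for n in f0:
    f=f0[n][0]
    for nm_,L in (("rim",rect(.09,.064,.092)),("base",rect(.09,.064,.08)),("pocket",rect(.0624,.0364,.092))):
        print(n,nm_,{k:(round(float(o[0]),2),round(float(o[1]),1),o[2].round(2).tolist()) for k,o in zip(L,edgescore(f,list(L.values())))})
    c,s=np.cos(p[2]),np.sin(p[2]); q=(p[0]+c*.02-s*.04,p[1]+s*.02+c*.04,p[2])
    b=box(*q,.25,.26,.08,.08)[::2]; L={"-x":(b[0],b[1]),"+x":(b[2],b[3]),"-y":(b[0],b[2]),"+y":(b[1],b[3])}
    print(n,"printer",{k:(round(float(o[0]),2),round(float(o[1]),1),o[2].round(2).tolist()) for k,o in zip(L,edgescore(f,list(L.values())))})
E
```

```text
scene cart -0.001 [0.54946726 0.05800562] 50.875 613.0
scene cart 0 [0.55006062 0.05688539] 51.8125 613.0
scene cart 0.001 [0.55035563 0.05577393] 52.6875 613.0
scene cradle -6 [0.54954956 0.06368137] 116.5625
scene cradle -6.6 [0.55030692 0.06360014] 117.5625
scene cradle -7.2 [0.55019355 0.06384359] 118.9375
top cradle -6 [0.55239851 0.06287505] 108.875
top cradle -6.6 [0.55212898 0.06251065] 108.125
top cradle -7.2 [0.5518465  0.06216272] 107.0625
scene rim {'-x': (0.25, -31.6, [0.64, 0.77]), '+x': (-2.25, -3.3, [0.68, 0.73]), '-y': (0.25, -23.2, [-0.43, 0.9]), '+y': (0.5, -31.1, [-0.41, 0.91])}
scene base {'-x': (-3.0, -32.1, [0.64, 0.77]), '+x': (1.0, 6.1, [0.69, 0.73]), '-y': (0.75, 54.3, [-0.43, 0.9]), '+y': (-3.0, -25.1, [-0.41, 0.91])}
scene pocket {'-x': (0.75, -21.8, [0.64, 0.77]), '+x': (-0.5, 16.4, [0.68, 0.74]), '-y': (1.0, -17.6, [-0.42, 0.91]), '+y': (-3.0, -24.1, [-0.41, 0.91])}
scene printer {'-x': (-0.25, 73.3, [0.61, 0.79]), '+x': (0.25, -33.0, [0.75, 0.66]), '-y': (0.5, -34.0, [-0.45, 0.89]), '+y': (-0.25, 68.7, [-0.37, 0.93])}
top rim {'-x': (0.0, -25.3, [0.1, -0.99]), '+x': (0.5, 18.1, [0.1, -0.99]), '-y': (1.25, 21.9, [0.99, 0.1]), '+y': (0.5, -19.1, [0.99, 0.11])}
top base {'-x': (1.25, -25.5, [0.1, -0.99]), '+x': (2.25, 18.4, [0.1, -0.99]), '-y': (1.5, 21.9, [0.99, 0.1]), '+y': (0.25, -19.3, [0.99, 0.11])}
top pocket {'-x': (1.0, 10.7, [0.1, -0.99]), '+x': (-1.25, -25.1, [0.1, -0.99]), '-y': (-0.75, -20.7, [0.99, 0.1]), '+y': (1.75, 23.6, [0.99, 0.11])}
top printer {'-x': (0.5, 33.0, [0.1, -0.99]), '+x': (-3.0, -28.0, [0.1, -1.0]), '-y': (1.0, -52.1, [1.0, 0.09]), '+y': (-0.5, 48.7, [0.99, 0.14])}
```

Run:
```python
from edge import *
fs,s=pickle.load(open("f1.pkl","rb"))
f0=pickle.load(open("f0.pkl","rb"))
a=np.radians(-6.6);u=.1482-.032
B=box(.551,.063,a,.06,.034,u+.012,u+.06)  # idx: xbit*4+ybit*2+z
F=box(.551,.063,a,.057,.031,u,u+.012)
lerp=lambda P,Q,a,b:(P+(Q-P)*a,P+(Q-P)*b)
S={"sc L vert(-x,-y)":lerp(B[0],B[1],0,.45),"sc bot -y":lerp(B[0],B[4],0,1),"sc bot +x":lerp(B[4],B[6],0,1),"sc R vert(+x,+y)":lerp(B[6],B[7],0,.9),"sc mid vert":lerp(B[4],B[5],.0,.9),
"foot bot -y":(F[0],F[4]),"foot bot +x":(F[4],F[6]),"top +x":(B[5],B[7])}
def prof(f,seg,ch,hw=4):
    g=cv2.GaussianBlur(f["image"].astype(np.float32),(0,0),.5)
    t=np.linspace(.1,.9,40)[:,None]; uv=proj(f,seg[0]*(1-t)+seg[1]*t)
    d=uv[-1]-uv[0]; n=np.array([-d[1],d[0]])/np.hypot(*d); k=np.arange(-hw,hw+.01,.25)
    X=uv[:,None]+k[None,:,None]*n
    pr=cv2.remap(g,X[...,0].astype(np.float32),X[...,1].astype(np.float32),cv2.INTER_LINEAR)
    p=np.median(pr,axis=0); p=p[:,0]-p[:,2] if ch=="b-r" else p.mean(1)
    return k,p,n
for n,x in S.items():
    k,p,nn=prof(fs["scene"],x,"b-r"); print(n,nn.round(2),p[::2].round(0).astype(int).tolist())
print("k",k[::2])
T={"-x bot":(B[0],B[2]),"-x top":(B[1],B[3]),"-y side":lerp(B[1],B[5],.0,.35),"+y side":lerp(B[2],B[6],0,.3)}
for n,x in T.items():
    for ch in("b-r","g"):
        k,p,nn=prof(fs["top"],x,ch); print("top",n,ch,nn.round(2),p[::2].round(0).astype(int).tolist())
```

```text
sc L vert(-x,-y) [1.   0.02] [-14, -14, -13, -11, -7, 0, 13, 29, 50, 66, 70, 69, 58, 46, 31, 18, 14]
sc bot -y [-0.41  0.91] [59, 67, 74, 78, 80, 81, 81, 80, 78, 72, 60, 44, 27, 14, 6, 1, -1]
sc bot +x [0.66 0.75] [80, 81, 83, 81, 78, 73, 61, 44, 25, 8, -4, -10, -12, -13, -14, -13, -13]
sc R vert(+x,+y) [1.   0.08] [75, 64, 52, 32, 13, 0, -9, -13, -14, -14, -15, -14, -14, -14, -14, -14, -15]
sc mid vert [1.   0.06] [81, 81, 82, 82, 83, 83, 83, 83, 84, 84, 84, 83, 82, 82, 80, 79, 78]
foot bot -y [-0.41  0.91] [79, 75, 66, 53, 35, 19, 9, 3, 0, -2, -3, -5, -10, -21, -38, -55, -68]
foot bot +x [0.67 0.75] [75, 66, 49, 30, 11, 1, -1, -2, -3, -3, -4, -4, -9, -10, -12, -9, -7]
top +x [0.64 0.77] [71, 74, 77, 82, 89, 95, 98, 97, 91, 83, 74, 58, 45, 31, 17, 6, -3]
k [-4.  -3.5 -3.  -2.5 -2.  -1.5 -1.  -0.5  0.   0.5  1.   1.5  2.   2.5
  3.   3.5  4. ]
top -x bot b-r [ 0.1  -0.99] [-17, -27, -37, -45, -49, -46, -39, -25, -9, 6, 20, 28, 33, 35, 36, 38, 40]
top -x bot g [ 0.1  -0.99] [102, 105, 107, 109, 110, 107, 104, 98, 92, 85, 80, 77, 75, 74, 75, 75, 77]
top -x top b-r [ 0.1  -0.99] [19, 28, 33, 35, 36, 38, 40, 42, 46, 49, 51, 53, 54, 54, 53, 51, 48]
top -x top g [ 0.1  -0.99] [80, 77, 75, 75, 75, 75, 77, 78, 80, 82, 84, 85, 86, 86, 86, 86, 85]
top -y side b-r [0.99 0.1 ] [35, 35, 35, 35, 35, 33, 30, 23, 16, 9, -1, -6, -10, -12, -11, -10, -8]
top -y side g [0.99 0.1 ] [83, 83, 83, 83, 83, 82, 82, 80, 79, 78, 79, 79, 78, 75, 71, 67, 63]
top +y side b-r [0.99 0.11] [-5, -4, -4, -3, -2, 2, 7, 14, 22, 28, 33, 35, 37, 37, 37, 37, 37]
top +y side g [0.99 0.11] [105, 103, 102, 101, 100, 97, 94, 90, 86, 83, 81, 79, 79, 79, 79, 79, 79]
```

Run:
```python
from workcell import env
import cv2,pickle
env.move_straight([.551,.063,.19],rate=.2)
env.move_straight([.40,-.06,.16],rate=.25)
env.move_straight([.40,-.06,.045],rate=.2); env.dwell(.15)
r=env.move_straight([.40,-.06,.0315],rate=.04,force_limit=4)
s=env.read_state();print(r,s["clock"],s["position"],s["force"],s["wrist_torque"])
env.gripper_to(.66)
env.move_straight([.40,-.06,.13],rate=.25)
env.move_straight([.40,-.20,.17],rate=.35); env.dwell(.1)
fs={n:env.grab_frame(n) for n in ("scene","top")}
pickle.dump(fs,open("f2.pkl","wb"))
print(env.read_state()["clock"])
for n in fs: cv2.imwrite(f"pics/bench_{n}.png",fs[n]["image"])
```

```text
True 14.6333 [ 0.40029153 -0.05993606  0.03185237] [ 0.23861659 -0.23276149  1.09142669] [-0.18533477 -0.20614787  0.02204008]
16.6667
```

View pics/bench_scene.png

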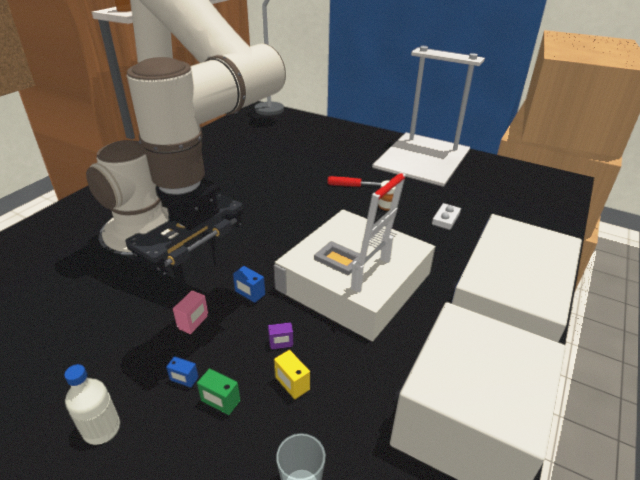

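View pics/bench_top.png

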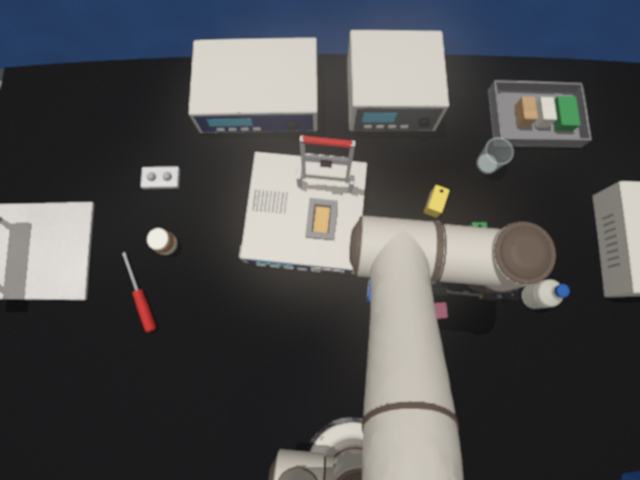

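Run:
```python
from ov import *
fs=pickle.load(open("f2.pkl","rb")); f=fs["scene"]
m,c=seg(f,(245,278),(100,90,45),(125,255,255))
h=cv2.convexHull(np.vstack(c)); M=np.zeros((480,640),np.uint8); cv2.fillConvexPoly(M,h,1); M=M.astype(np.float32); print(m.sum(),M.sum())
cost=lambda p:np.abs(hull_mask(proj(f,box(p[0],p[1],p[2],.06,.034,.012,.06)))-M).sum()
r=nm(cost,[.40,-.06,-.11],[.005,.005,.1]);print(r.x,np.degrees(r.x[2]),r.fun)
p=r.x
r=nm(lambda q:cost([q[0],q[1],np.radians(-6.6)]),[.40,-.06],[.005,.005]);print(r.x,r.fun)
x,y,w,h=220,255,60,55;S=10
im=cv2.resize(f["image"][y:y+h,x:x+w],None,fx=S,fy=S,interpolation=cv2.INTER_CUBIC)
draw(im,f,[x,y],S,box(r.x[0],r.x[1],np.radians(-6.6),.06,.034,.012,.06),E12,(0,255,255))
draw(im,f,[x,y],S,box(.4003,-.06,np.radians(-6.6),.06,.034,.012,.06),E12,(0,0,255))
cv2.imwrite("pics/ov4.png",im)
```

```text
773 916.0
[ 0.40049168 -0.06355576 -0.08664247] -4.96424780843543 90.5625
[ 0.40022904 -0.0628789 ] 92.5
```

View pics/ov4.png

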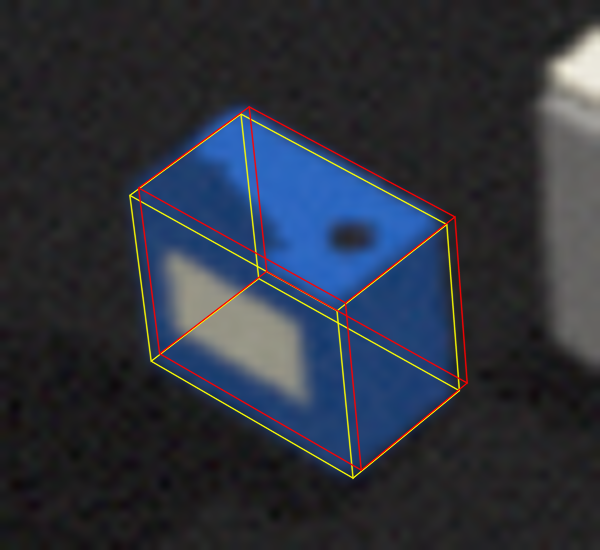

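Run:
```python
from ov import *
fs=pickle.load(open("f2.pkl","rb")); f=fs["scene"]
def crop(x,y,w,h,S,b):
    im=f["image"][y:y+h,x:x+w]
    im=(255*(im/255.)**.5).astype(np.uint8)
    im=cv2.resize(im,None,fx=S,fy=S,interpolation=cv2.INTER_NEAREST)
    return im
a=np.radians(-6.6)
i1=crop(220,255,60,60,9,0); draw(i1,f,[220,255],9,box(.4003,-.061,a,.06,.034,.012,.06),E12,(0,255,255)); draw(i1,f,[220,255],9,box(.4003,-.061,a,.057,.031,0,.012),E12,(0,255,0))
cv2.imwrite("pics/ov5.png",i1)
```

```text
(no output)
```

View pics/ov5.png

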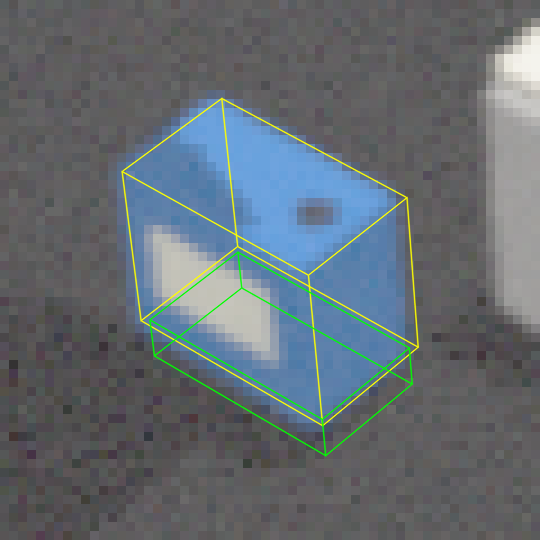

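Run:
```python
from workcell import env
import numpy as np
env.move_straight([.4003,-.06,.12],rate=.3); env.dwell(.1)
r=env.move_straight([.4003,-.06,.032],rate=.12,force_limit=8); print(r)
env.dwell(.1)
env.gripper_to(0.0,30); s=env.read_state();print(s["position"],s["opening"]*87)
env.move_straight([.4003,-.06,.17],rate=.25)
env.move_straight([.551,.064,.17],rate=.25)
env.move_straight([.551,.064,.128],rate=.15); env.dwell(.3)
s=env.read_state();print(s["clock"],s["position"],s["tool_rot"],s["force"],s["wrist_torque"],s["opening"]*87)
# foot bottom z now .096; go down to 8 mm below rim -> TCP .116
r=env.move_straight([.551,.064,.116],rate=.03,force_limit=5)
s=env.read_state();print(r,s["clock"],s["position"],s["force"])
```

```text
False
[ 0.4003537  -0.05996936  0.03215529] 34.12160516961592
21.3083 [0.55145167 0.06413486 0.12895802] [-9.00638664e+01  9.49700801e-02  1.73378116e+02] [ 0.78523126  0.22844598 -1.63087959] [-0.03595368 -0.01813871 -0.04802182] 33.868949961072616
True 21.7583 [0.55163605 0.06412286 0.11600814] [0.12569617 0.44795933 4.10610484]
```

Run:
```python
from workcell import env
import cv2,pickle
from ov import *
f=env.grab_frame("scene"); s=env.read_state(); print(s["position"],s["force"],s["wrist_torque"],s["opening"]*87)
x,y,w,h=305,215,100,75;S=8
im=cv2.resize(f["image"][y:y+h,x:x+w],None,fx=S,fy=S,interpolation=cv2.INTER_CUBIC)
im=(255*(im/255.)**.6).astype(np.uint8)
a=np.radians(-6.6);u=.116-.032
draw(im,f,[x,y],S,box(.5513,.064,a,.06,.034,u+.012,u+.06),E12,(0,255,255))
draw(im,f,[x,y],S,box(.551,.064,a,.09,.064,.08,.092),E12,(0,0,255))
cv2.imwrite("pics/in1.png",im)
```

```text
[0.55163532 0.06414813 0.11598324] [0.65131141 0.00642045 3.96144325] [ 0.14094975  0.24605847 -0.0332964 ] 33.49916422190798
```

View pics/in1.png

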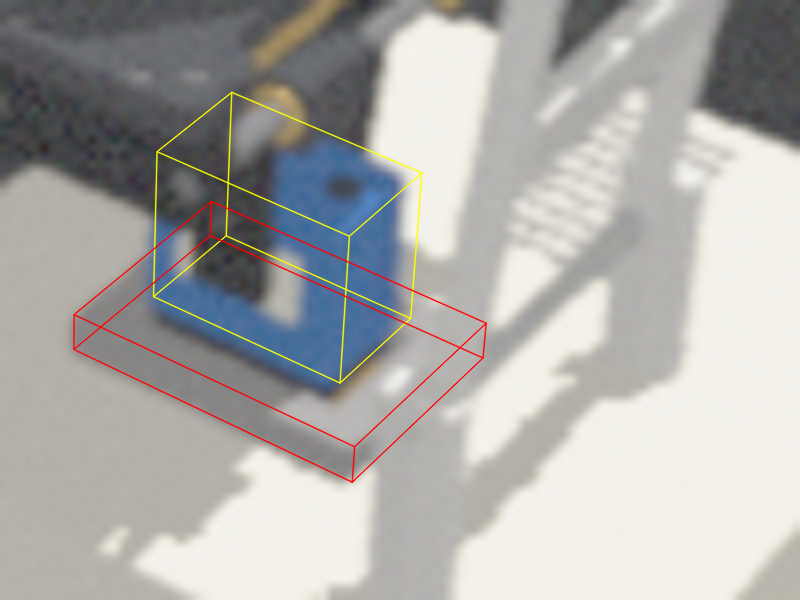

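Run:
```python
from ov import *
from workcell import env
fs,s=pickle.load(open("f1.pkl","rb"))
fnow=env.grab_frame("scene")
pickle.dump(fnow,open("f3.pkl","wb"))
def tb(tcp,a,sx,phi,lx,ly,z0,z1,h=.0513):
    # cart frame pts relative to grip axis at (sx, 0, h)
    P=np.array([[x-sx,y,z-h] for x in(-lx/2,lx/2) for y in(-ly/2,ly/2) for z in(z0,z1)])
    c,s_=np.cos(phi),np.sin(phi); P=P@np.array([[c,0,s_],[0,1,0],[-s_,0,c]]).T
    c,s_=np.cos(a),np.sin(a); P=P@np.array([[c,-s_,0],[s_,c,0],[0,0,1]]).T
    return P+np.array(tcp)+[0,0,.019]
a=np.radians(-6.6)
for name,f,tcp,row in (("f1",fs["scene"],(.551,.063,.1482),228),("now",fnow,(.5516,.0641,.116),238)):
    hsv=cv2.cvtColor(f["image"],cv2.COLOR_BGR2HSV)
    m=cv2.inRange(hsv,(100,90,45),(125,255,255)); m[:row]=0;m[:, :315]=0; m[:,362:]=0;m[row+35:]=0
    c=cv2.findContours(m,cv2.RETR_EXTERNAL,cv2.CHAIN_APPROX_NONE)[0]
    M=np.zeros((480,640),np.uint8); cv2.fillConvexPoly(M,cv2.convexHull(np.vstack(c)),1); M=M.astype(np.float32)
    for sig in (.3,.8,3):
        def cost(p):
            h=hull_mask(proj(f,tb(tcp,a,p[0],p[1],.06,.034,.012,.06))+p[2:]); h[:row]=0
            return np.abs(h-M).sum()+3*(p[2]**2+p[3]**2)/sig**2
        r=min((nm(cost,[s0,p0,0,0],[.003,.05,.5,.5]) for s0 in(-.002,.002) for p0 in(-.08,.08)),key=lambda r:r.fun)
        print(name,sig,"sx mm",r.x[0]*1e3,"phi deg",np.degrees(r.x[1]),"shift",r.x[2:],r.fun)
```

```text
f1 0.3 sx mm 2.9399370054024057 phi deg -4.544170530881391 shift [-0.19115452  0.42237649] 84.03973147087585
f1 0.8 sx mm 0.9426218128142428 phi deg 3.188130016955416 shift [-0.67836752  1.52982186] 63.127519113029265
f1 3 sx mm 0.7568552799663459 phi deg 2.291468059795994 shift [-1.09697433  1.61534649] 49.64589898695401
now 0.3 sx mm 3.704700948279272 phi deg -2.2380625038831776 shift [-0.20993804  0.38582881] 104.05626171445816
now 0.8 sx mm 1.77457957469116 phi deg 0.11996298996674182 shift [-0.8319927  1.2974057] 80.51003161220056
now 3 sx mm 2.3797862456186922 phi deg -1.0854193029257355 shift [-1.13712511  1.55407526] 66.86106780601918
```

```bash
cat > probe.py <<'E'
from workcell import env
import numpy as np
a=np.radians(-6.6); ex=np.array([np.cos(a),np.sin(a),0]); ey=np.array([-np.sin(a),np.cos(a),0])
def cf(p): # in cradle-axes mm relative to (.551,.064)
    d=np.array(p)-[.551,.064,0]; return np.round([d@ex*1e3,d@ey*1e3,p[2]*1e3],2)
def W(x,y,z): return (np.array([.551,.064,0])+ex*x/1e3+ey*y/1e3+[0,0,z/1e3]).tolist()
def F(s=None):
    s=s or env.read_state(); f=s["force"]; t=s["wrist_torque"]; return np.round([f@ex,f@ey,f[2]],1),np.round([t@ex,t@ey,t[2]],2)
E
python3 - <<'E'
from probe import *
p=cf(env.read_state()["position"]); print(p,F())
env.move_straight(W(0.3,0,117.5),rate=.03); env.dwell(.25); s=env.read_state(); print("up",cf(s["position"]),F(s))
for d in (1,-1):
    r=env.move_straight(W(0.3,5*d,117.5),rate=.012,force_limit=4); s=env.read_state(); print(d,r,cf(s["position"]),F(s))
    env.move_straight(W(.3,0,117.5),rate=.03); env.dwell(.1)
print(env.read_state()["clock"])
E
```

```text
[  0.62   0.19 115.99] (array([-0.3,  0.7,  4.7]), array([ 0.15,  0.35, -0.02]))
up [3.9000e-01 1.0000e-02 1.1719e+02] (array([ 2.2,  0. , -2. ]), array([-0.01, -0.6 ,  0.01]))
1 True [  0.44   1.63 117.09] (array([ 1.2, -1.2,  0.4]), array([-0.41, -0.48,  0.03]))
-1 True [  0.46  -3.46 117.1 ] (array([0.3, 1.3, 0.1]), array([ 0.21, -0.11, -0.02]))
23.7667
```

Run:
```python
from probe import *
env.move_straight(W(0.3,-.9,117.5),rate=.03); env.dwell(.2); s=env.read_state(); print("up",cf(s["position"]),F(s))
for d in (1,-1):
    r=env.move_straight(W(0.3+6*d,-.9,117.5),rate=.012,force_limit=3); s=env.read_state(); print(d,r,cf(s["position"]),F(s))
    env.dwell(.15); print(F())
    if d==1: env.move_straight(W(.3,-.9,117.5),rate=.03); env.dwell(.1)
print(env.read_state()["clock"])
```

```text
up [  0.36  -0.79 117.48] (array([ 1.9,  2.3, -2.2]), array([ 0.21, -0.65,  0.  ]))
1 True [  5.11  -1.4  116.45] (array([-0.1, -0.5, -0.4]), array([-0.07,  0.05,  0.01]))
(array([-1. ,  1. ,  0.6]), array([-0.03, -0.  , -0.06]))
-1 True [  0.34  -0.63 117.49] (array([ 0.6, -0.2, -0.2]), array([-0.08, -0.48,  0.01]))
(array([ 2. ,  0.9, -0.1]), array([-0.02, -0.53, -0.05]))
25.7333
```

Run:
```python
from probe import *
env.move_straight(W(2.6,-.9,117.5),rate=.03); env.dwell(.25); s=env.read_state(); print("c",cf(s["position"]),F(s))
for z in np.arange(116,95,-1.5):
    r=env.move_straight(W(2.6,-.9,z),rate=.03,force_limit=5); s=env.read_state(); print(z,r,cf(s["position"]),F(s))
    if r: break
env.dwell(.1);print(cf(env.read_state()["position"]),F(),env.read_state()["clock"])
```

```text
c [  2.38  -0.98 117.34] (array([-0.4, -0.6,  0.3]), array([ 0.  ,  0.01, -0.02]))
116.0 False [  2.44  -0.97 115.84] (array([ 0.1,  0.6, -1.8]), array([-0.03,  0.05,  0.02]))
114.5 False [  2.51  -0.95 114.37] (array([ 0.2,  0.5, -2. ]), array([-0.,  0.,  0.]))
113.0 False [  2.51  -0.96 112.85] (array([-0.7,  1. ,  0.3]), array([-0.04,  0.05,  0.02]))
111.5 False [  2.53  -0.94 111.39] (array([ 0.6,  0.3, -1.4]), array([-0.03, -0.06, -0.01]))
110.0 False [  2.94  -0.83 110.92] (array([-2.1, -0.1,  4.5]), array([-0.11,  0.59, -0.  ]))
108.5 False [  3.02  -0.86 109.93] (array([-3.1, -0.4,  7.7]), array([-0.16,  0.88,  0.01]))
107.0 False [  3.05  -0.84 108.64] (array([-2.8,  0.5,  9.2]), array([-0.09,  0.98, -0.01]))
105.5 False [  3.06  -0.84 107.22] (array([-2.4, -0.4,  8.9]), array([-0.07,  1.02,  0.03]))
104.0 False [  3.04  -0.87 105.73] (array([-3.8, -0.6,  9.5]), array([-0.11,  1.05, -0.01]))
102.5 False [  3.04  -0.86 104.23] (array([-3.1, -0. ,  9.3]), array([-0.08,  1.04, -0.05]))
101.0 False [  3.05  -0.81 102.73] (array([-3.8,  0. ,  8.4]), array([-0.14,  1.05,  0.08]))
99.5 False [  3.12  -0.82 101.6 ] (array([-4.2,  0.8, 12. ]), array([-0.13,  1.25, -0.08]))
98.0 False [  3.66  -0.76 101.42] (array([-4.6, -1.1, 16.9]), array([-0.22,  1.66, -0.06]))
96.5 False [  4.21  -0.72 101.22] (array([-6.5, -1.4, 22.6]), array([-0.36,  2.02, -0.06]))
[  4.23  -0.71 101.21] (array([-6.9, -0.9, 22.2]), array([-0.42,  2.06, -0.08])) 29.8333
```

Run:
```python
from probe import *
import cv2
env.move_straight(W(2.4,-.9,101.8),rate=.03); env.dwell(.15); print(cf(env.read_state()["position"]),F())
env.gripper_to(.62); env.dwell(.1); print(cf(env.read_state()["position"]),F())
env.move_straight(W(1.5,-.9,150),rate=.2)
env.move_straight(W(-60,-.9,200),rate=.3)
env.move_straight(W(-150,-60,220),rate=.3)
s=env.read_state(); print(s["clock"])
for n,(x,y,w,h) in (("scene",(265,165,180,140)),("top",(230,130,160,140))):
    f=env.grab_frame(n); cv2.imwrite(f"pics/seat_{n}.png",cv2.resize(f["image"][y:y+h,x:x+w],None,fx=4,fy=4,interpolation=cv2.INTER_CUBIC))
    import pickle; pickle.dump(f,open(f"f4_{n}.pkl","wb"))
```

```text
[  2.7   -0.74 101.65] (array([-1.3, -0.6,  2.1]), array([0.13, 0.01, 0.  ]))
[  2.4   -0.91 101.79] (array([ 0.3, -0.8,  0.1]), array([ 0.  ,  0.04, -0.02]))
32.4167
```

View pics/seat_scene.png

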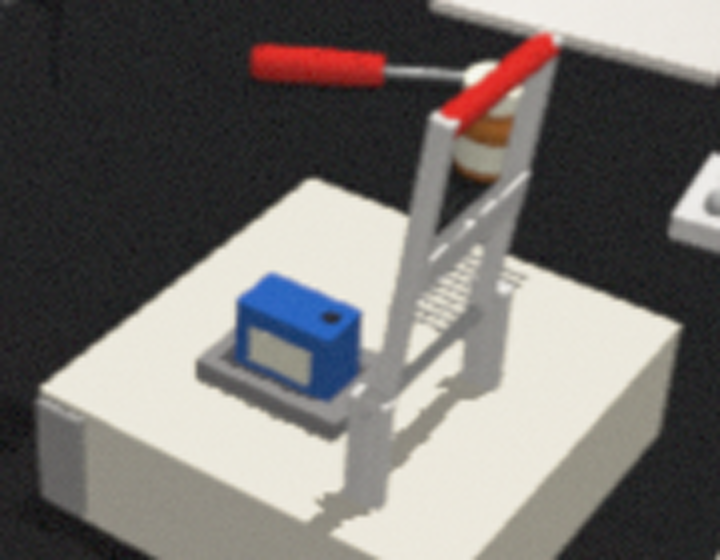

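View pics/seat_top.png

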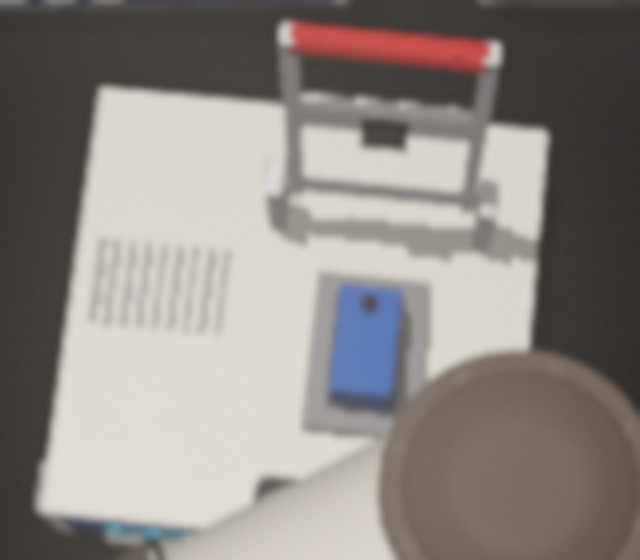

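Run:
```python
from ov import *
from probe import W,a,ex,ey
fs={n:pickle.load(open(f"f4_{n}.pkl","rb")) for n in("scene","top")}
cen={"scene":(390,186),"top":(328,140)}
M={}
for n,f in fs.items():
    hsv=cv2.cvtColor(f["image"],cv2.COLOR_BGR2HSV)
    m=cv2.inRange(hsv,(0,120,80),(8,255,255))|cv2.inRange(hsv,(172,120,80),(180,255,255))
    k=np.zeros_like(m); k[cen[n][1]-20:cen[n][1]+20,cen[n][0]-35:cen[n][0]+35]=1
    if n=="scene": k[:, :372]=0
    m=m*k; M[n]=(m>0).astype(np.float32); ys,xs=np.nonzero(m); print(n,len(xs),xs.mean(),ys.mean())
def bar(c):
    c=np.array(c); t=np.linspace(0,2*np.pi,17)
    return np.array([c+ey*s*.043+.007*(np.cos(q)*ex+np.sin(q)*np.array([0,0,1])) for s in(-1,1) for q in t])
def run(g,x0,st,cams):
    cost=lambda p:sum(np.abs(hull_mask(proj(fs[n],bar(g(p))))-M[n]).sum() for n in cams)
    r=nm(cost,x0,st); print(cams,r.x,g(r.x),r.fun); return r.x
for cx in (0,1.5):
    H=np.array(W(cx+80,-.9,136.5))
    g=lambda p:H+.16*(-np.cos(p[0])*ex+np.sin(p[0])*np.array([0,0,1]))
    for c in (["scene"],["top"],["scene","top"]): run(g,[1.75],[.1],c)
run(lambda p:np.array(p),[.66,.05,.293],[.01,.01,.01],["scene","top"])
```

```text
scene 253 389.3873517786561 184.95256916996047
top 378 327.1825396825397 141.15343915343917
['scene'] [1.67647705] [0.64713199 0.05197115 0.29560736] 62.9375
['top'] [1.70350342] [0.65139694 0.05147767 0.29509317] 29.5
['scene', 'top'] [1.69936523] [0.65074482 0.05155313 0.29517942] 175.5
['scene'] [1.66953125] [0.64752385 0.05192581 0.29572075] 62.3125
['top'] [1.69335938] [0.65128783 0.0514903  0.29529977] 29.6875
['scene', 'top'] [1.68979492] [0.65072542 0.05155537 0.29536848] 168.4375
['scene', 'top'] [0.64970173 0.05120645 0.2989293 ] [0.64970173 0.05120645 0.2989293 ] 87.1875
```

Run:
```python
from probe import *
import cv2,pickle
env.move_straight([.42,.03,.40],rate=.35)
env.goto([.650,.0513,.40],[-90,0,83.4])
env.gripper_to(.5,40)
r=env.move_straight([.650,.0513,.279],rate=.15,force_limit=8); env.dwell(.1)
s=env.read_state(); print(r,s["clock"],s["position"],s["tool_rot"],F(s),s["opening"]*87)
f=env.grab_frame("scene"); cv2.imwrite("pics/bar.png",cv2.resize(f["image"][120:280,300:460],None,fx=3.5,fy=3.5,interpolation=cv2.INTER_CUBIC))
```

```text
False 36.0667 [0.65061615 0.05138079 0.28048961] [-9.01501326e+01 -4.75380743e-02  8.34047779e+01] (array([-0.5,  0.3, -0.6]), array([ 0.08, -0.02,  0.03])) 43.43181837877606
```

View pics/bar.png

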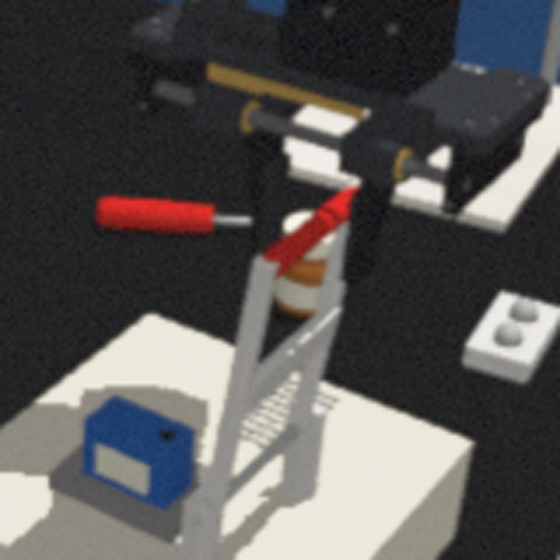

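Run:
```python
from probe import *
import cv2
env.gripper_to(0.0,40); env.dwell(.1)
s=env.read_state(); p=cf(s["position"]); print(s["clock"],p,F(s),s["opening"]*87)
xh=80.8; zc=136.5
th=np.pi-np.arccos((p[0]-xh)/160); print("theta",th)
zo=p[2]-(zc+160*np.sin(th)); print("tip offset",zo)   # ~ -19 if centred
y0=p[1]
rx=0
for t in np.linspace(th,.30,12)[1:]:
    env.move_straight(W(xh-160*np.cos(t)+rx,y0,zc+160*np.sin(t)+zo),rate=.15)
    s=env.read_state(); f,_=F(s)
    print(round(t,2),cf(s["position"]),f,round(s["opening"]*87,1))
    if np.abs(f).max()>25: print("stop"); break
env.dwell(.15); s=env.read_state(); print(s["clock"],cf(s["position"]),F(s))
f=env.grab_frame("scene"); cv2.imwrite("pics/swing.png",cv2.resize(f["image"][150:310,250:430],None,fx=3.5,fy=3.5,interpolation=cv2.INTER_CUBIC))
```

```text
36.8583 [ 99.61  -1.25 278.95] (array([-0.7,  0.6, -0.6]), array([ 0.1 ,  0.18, -0.03])) 12.986470319226354
theta 1.6886313290983461
tip offset -16.440477688249132
1.56 [ 79.35  -1.19 280.56] [-0.1  0.5  1. ] 12.9
1.44 [ 59.43  -1.08 279.31] [-0.9  0.7  3.1] 12.1
1.31 [ 39.61  -0.88 275.33] [-1.3  2.   5. ] 12.9
1.18 [ 20.23  -0.72 268.33] [-2.5  3.5  4.2] 12.8
1.06 [  1.93  -0.65 258.98] [-1.3  4.6  2.8] 13.0
0.93 [-15.12  -0.54 247.59] [-2.1  6.   1.9] 12.4
0.8 [-30.52  -0.52 234.21] [-0.9  6.2  0.2] 12.8
0.68 [-43.95  -0.5  219.17] [ 0.   5.4 -1.1] 13.0
0.55 [-55.23  -0.48 202.64] [ 1.9  5.9 -2.2] 12.5
0.43 [-64.38  -0.48 184.87] [ 2.   4.7 -3.1] 12.9
0.3 [-71.35  -0.46 166.08] [ 3.   5.7 -2.7] 12.7
40.125 [-71.25  -0.47 166.31] (array([ 2.6,  5.9, -2.7]), array([ 1.69, -1.02,  0.06]))
```

View pics/swing.png

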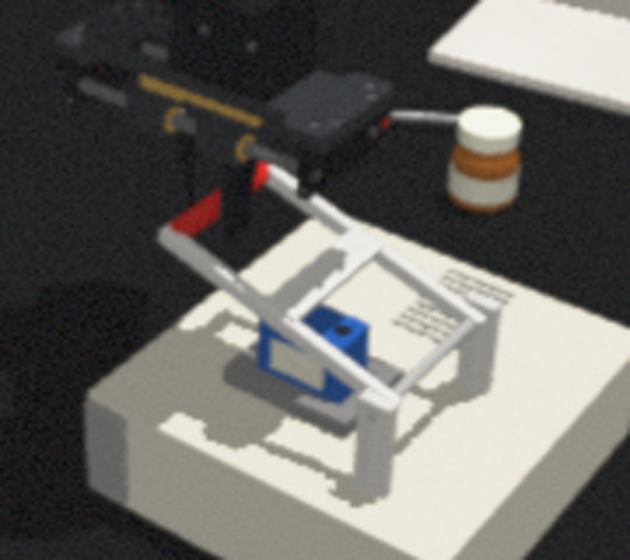

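Run:
```python
from probe import *
xh=80.8; zc=136.5; zo=-16.44
y0=.7; base=None
t=.30; log=[]
def go(t,rate): env.move_straight(W(xh-160*np.cos(t),y0,zc+160*np.sin(t)+zo),rate=rate)
go(.2,.05); go(.14,.04); env.dwell(.15)
b=np.mean([F()[0] for _ in range(1)],axis=0); print("base",b,cf(env.read_state()["position"]),env.read_state()["clock"])
base=b[2]; t=.14; hit=False
while t>-.16:
    t-=1.2/160; go(t,.03); 
    s=env.read_state(); f,_=F(s); rel=f[2]-base
    print(round(t,3),cf(s["position"])[[0,2]],f,round(rel,1),round(s["clock"],2))
    if rel>13.5 or abs(f[0])>25: break
env.dwell(.1)
s=env.read_state(); print(cf(s["position"]),F(s),s["clock"],t)
```

```text
base [ 6.9 -2.5 -3.4] [-7.698e+01 -7.000e-02  1.413e+02] 41.1917
0.133 [-77.04 140.47] [ 6.4 -2.2 -0.5] 2.9 41.44
0.125 [-77.17 139.45] [ 6.8 -3.2  0.4] 3.8 41.69
0.117 [-77.36 138.29] [ 6.  -3.8  1.1] 4.5 41.94
0.11 [-77.49 137.1 ] [ 6.1 -3.4  1.1] 4.5 42.19
0.102 [-77.61 135.96] [ 5.2 -2.8  0.4] 3.8 42.44
0.095 [-77.74 134.76] [ 6.4 -3.2  0.7] 4.1 42.69
0.087 [-77.84 133.58] [ 5.1 -2.5  0.9] 4.3 42.94
0.08 [-77.96 132.46] [ 5.6 -2.6  1.4] 4.8 43.19
0.072 [-78.04 131.23] [ 5.4 -3.   1.6] 5.0 43.44
0.065 [-78.1  130.19] [ 6.2 -1.8  2.3] 5.7 43.69
0.057 [-78.16 129.29] [ 4.9 -3.1  4.5] 7.9 43.94
0.05 [-78.19 128.53] [ 4.9 -2.9  6.4] 9.8 44.19
0.042 [-78.24 127.69] [ 2.3 -2.2  8.6] 12.0 44.44
0.035 [-78.26 126.84] [ 1.9 -3.3 11.7] 15.1 44.69
[-7.8270e+01  5.0000e-02  1.2684e+02] (array([ 2.2, -3. , 11. ]), array([-0.7 , -0.74,  0.06])) 44.7917 0.03499999999999995
```

Run:
```python
from probe import *
xh=80.8; zc=136.5; zo=-16.44; y0=.7; t=.035
def go(t,rate): env.move_straight(W(xh-160*np.cos(t),y0,zc+160*np.sin(t)+zo),rate=rate)
while t>-.03:
    t-=.6/160; go(t,.02); env.dwell(.05)
    s=env.read_state(); f,_=F(s); print(round(t,4),cf(s["position"])[[0,2]],f,round(s["clock"],2))
    if f[2]>14.3: break
for _ in range(5):
    env.dwell(.25); s=env.read_state(); print(cf(s["position"])[[0,2]],F(s)[0],round(s["clock"],2))
```

```text
0.0312 [-78.25 126.61] [ 1.  -3.  12.8] 45.09
0.0275 [-78.26 126.26] [-0.5 -3.2 15.4] 45.39
[-78.25 126.25] [-0.1 -2.6 14.4] 45.64
[-78.27 126.25] [-0.5 -2.9 14.6] 45.89
[-78.28 126.25] [-0.3 -3.1 15.3] 46.14
[-78.27 126.24] [ 0.2 -2.9 14.8] 46.39
[-78.27 126.24] [-0.6 -1.6 14.4] 46.64
```

Run:
```python
from probe import *
import cv2
env.gripper_to(.45); env.dwell(.1); s=env.read_state(); p=cf(s["position"]); print(p,F(s),s["clock"])
env.move_straight(W(p[0],p[1],240),rate=.15); print(F())
env.move_straight(W(-150,-40,300),rate=.25); env.dwell(.2)
s=env.read_state(); print(s["clock"],F(s))
for n,(x,y,w,h) in (("scene",(150,150,300,270)),("top",(230,130,160,140))):
    f=env.grab_frame(n); k=2.2 if n=="scene" else 4
    cv2.imwrite(f"pics/end_{n}.png",cv2.resize(f["image"][y:y+h,x:x+w],None,fx=k,fy=k,interpolation=cv2.INTER_CUBIC))
    for t in ("cartridge_yellow","cartridge_green","sample_jar","clamp_bar"):
        print(n,t,[(round(d["score"],2),[round(float(v),4) for v in d["xyz"]]) for d in env.search_frame(f,t)][:1])
```

```text
[-79.17   0.7  124.44] (array([-0.7, -1. ,  0.8]), array([ 0.11, -0.07,  0.02])) 47.5
(array([-0.2, -0.1, -0.2]), array([ 0.07, -0.05,  0.04]))
49.175 (array([-0.1, -0.3, -0.2]), array([ 0.05, -0.02,  0.05]))
scene cartridge_yellow [(0.84, [0.6155, -0.2181, 0.0564])]
scene cartridge_green [(0.71, [0.5559, 0.0568, 0.149])]
scene sample_jar [(0.85, [0.5176, 0.4161, 0.0483])]
scene clamp_bar [(0.88, [0.5558, 0.0582, 0.1463])]
top cartridge_yellow [(0.87, [0.5957, -0.2072, 0.0545])]
top cartridge_green [(0.74, [0.5133, -0.2986, 0.0577])]
top sample_jar [(0.61, [0.5122, 0.428, 0.0709])]
top clamp_bar [(0.86, [0.5945, 0.0943, 0.145])]
```

View pics/end_scene.png

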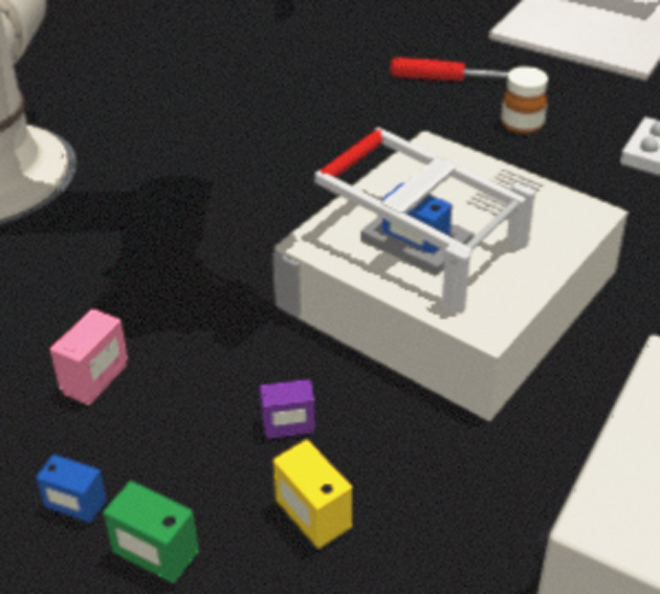

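View pics/end_top.png

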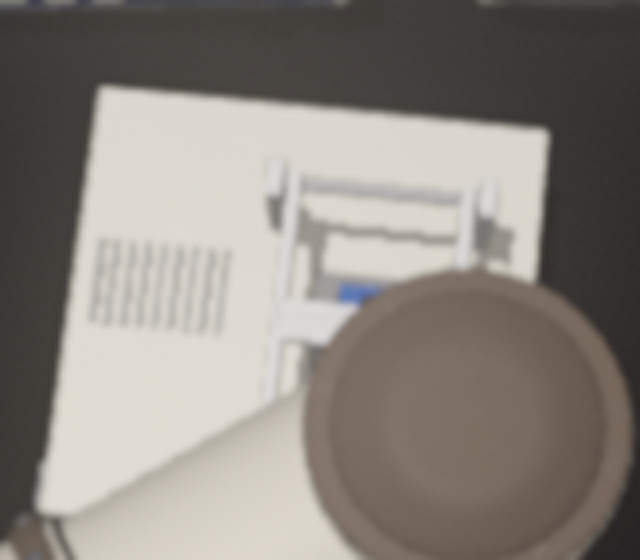

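Run:
```python
from workcell import env
env.close_job(); print(env.read_state()["clock"])
```

```text
the job is handed in; nothing more can be done
the job is handed in; nothing more can be done
```

The blue cartridge is standing in the cradle with the clamp down on it, and I handed the job in at about 49 s. One point may count against me: the cartridge probably reached its stop under the gripper, before the clamp touched it.

**What I did**
- **Loading:** I picked up the larger blue cartridge and set it down once on the bench to check how it sat in the grip. I then centred it in the cradle by touching the pocket walls lightly, lowered it in and let go.
- **Clamping:** I pinched the red bar, swung the clamp over and pressed until the force climbed steadily. I held about 14–15 N at the bar for about 1.2 s, which I work out as 27–28 N on the cartridge. Then I let go and moved the arm clear.

**What the last checks showed**
- **Clamp:** the final pictures show it lying down over the cartridge, and the force on the tool is back to about zero. From the arm's position its angle while pressed was about 0.04 rad, inside the expected range.
- **Other objects:** the yellow cartridge and the jar were found within about 4 mm of where they started. The green one was also found in place in the top camera. In the scene camera the network's best match for green was wrong (it pointed at the printer), but the picture shows it where it was.

**What disagreed or went less well**
- **Insertion push:** while lowering the cartridge the upward force held at about 9 N for roughly 7 mm, then rose to 22 N, still below the 30 N limit. My per-step force limit did not add up across steps, so it did not stop this sooner. The gripper had probably already pushed the bed to its stop, because the clamp then met the firm stop with no separate slide.
- **Cameras:** the two cameras differed by a few millimetres on the cradle's position, so I relied on touch for the final centring.

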